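# Bring the solder reel round to the front of the bench carousel

### The arm

A 6-joint arm with a two-finger parallel gripper is mounted at the origin on the work surface. World frame = base frame: x ahead of the robot, y to its left, z up, the work surface at z = 0. Lengths are in mm, angles in rad, forces in N, time in s.
With the tool pointing down it reaches from about 325 to 775 mm from the base axis. Payload 5.5 kg.
Tool frame: the origin (TCP) lies at the very end of the fingers, on their centre line; the grasp point (between the pads) lies 19 mm behind it; z points along the fingers, y is the line along which they close (so a half turn about z gives the same grasp; the last joint's range is limited). The gripper opens to 88 mm and grips with 3 to 60 N. Pads are 20 mm wide; open, the fingers measure 115 mm over their backs; the gripper's body (75 mm by 178 mm) begins 61 mm behind the grasp point.
Start: joints at [1.16, 0.091, 1.231, -0, 1.82, -0.057], TCP at [207.884, 562.85, 222.631] pointing down, gripper open.
Joint ranges: [-2.87, 2.87], [-0.86, 2.18], [0.17, 2.46], [-1.51, 4.65], [0.06, 2.69], [-2.65, 2.65]. Speed limits (rad/s): [2.57, 2.57, 3.01, 3.14, 3.14, 3.14].

### API

Orientations are given as a unit quaternion [w, x, y, z].
In Python, from plant import read_state, vision, manip, nets gives the robot as it stands.
- The arm moves only by the shell command python3 -m inch 'ROWS'. ROWS is JSON, one flat list of numbers, 7 for each row, row after row: the turn, a rotation vector about the world's x, y, z in rad, then the shift along the world's x, y, z in m, then the finger opening in m, from 0 to 0.0878. In form: [ax, ay, az, dx, dy, dz, gripper, ax, ay, az, dx, dy, dz, gripper, ...]. A call has 1 to 8 rows; each row is the pose to reach, as a shift and turn from the pose commanded when the call began; what a row does not reach only later rows make up. A row lasts 1/10 s, in which the tool goes at most 50 mm and 8.59 degrees, less where a joint would pass 70% of its speed; a pose out of reach is approached as far as the arm can. A call with a gripper value outside its range is refused whole. The fingers move at their own pace and stop on an object; the grip force is fixed at half the most. Time passes only in rows, so rows that repeat a pose let the fingers close. It gives the time, the measured TCP pose, the force, the opening and the grip force at its end, in the units of the state.
- read_state(): the state, without advancing time (a new reading comes with each control period).
- vision.snapshot(name): name is "side" or "top"; returns the picture (400x640x3 uint8, red, green, blue); there is no depth.
- vision.camera_params(name): a dict with "fx", "fy", "cx", "cy" (pixels), "position" and "rotation" of the camera in the world. Camera axes: x right, y down, z forward; pixel columns grow to the right and rows downward; lengths in mm; the calibration is good to about 2 mm. A picture is of the moment at which its call begins. camera_params takes no time and is no camera call.
- manip.sign_off(): hands the job in; it is judged then, once.
Trained networks look in the newest picture that a camera, given by its name, has taken for a name from the list of things; names that differ only in an ending like _2 or _b are one class to them, and where a whole thing is asked for, a point or a joint stands for the part that bears it (a point fixed in the world has none). Each returns a list of dicts, best first, with "score" (0 to 1); they miss things now and then, are a little off and sometimes report something else, mostly with a low value. They report only what shows in the picture. A call takes as long as a camera call. They do not tell look-alikes from the thing itself.
- nets.boxes_of(camera, label): "extent" ([left, top, right, bottom] in pixels, round what is visible of it).
- nets.masks_of(camera, label): "mask" (400x640 bool, what is visible of it) and "extent" ([left, top, right, bottom] in pixels, round what is visible of it).
The state is a dict: "clock": time; "joint_positions": joint angles; "joint_vel": joint speeds; "joint_torque": joint torques, N m; "position": TCP position; "tool_rot": TCP orientation; "contact_force": force on the tool from outside, world axes, zero at the start; "ft_torque": the same for the moment, N m; "opening": finger opening in mm; "finger_force": force on a finger pad.
Only numpy, scipy, OpenCV 4.12 (cv2) and the standard library are available. Lean on these libraries where they do the work, as an engineer would, in place of code of your own. Each camera call takes 0.05 s, during which the arm holds its last target. There are 200 camera calls.

### The job

On the electronics bench stands a round turning carousel with small supplies in its pockets. Push it round gently by its rim or by one of the upright finger posts on the rim, with the fingertips, until the solder reel stands at the front, in line with the pointed tab of the carousel's fixed foot; then let go and move clear. Do not touch, pick up or tip the things standing in the pockets, keep off the pockets and the hub, and leave the pliers on the bench alone.

Things in the scene. Friction and masses are not known exactly. Their poses are not given: they have to be found in the camera images.
- foot: Fixed round grey foot under the carousel, 190 mm across, 16 mm high; it does not move. Origin on the turning axis at bench height, z up. A flat white pointed tab, 30 mm wide and 10 mm high, sticks out along its own -x axis, past the plate's edge, to a point 180 mm from the axis: this is the front. It points roughly towards the robot.
- carousel: Round grey metal plate, 276 mm across, 12 mm thick, that turns freely and endlessly either way about its vertical axis on the foot. Origin on the axis at its underside, 18 mm above the bench (top at 30 mm), z up; its orientation turns with it. Light friction: 1 to 1.5 N of push at the rim turns it; it stops at once when no longer pushed and does not spring back.
- pockets: Fixed on the plate: five alloy ring pockets (58 mm outside, 52 mm inside diameter, 10 mm high), centres 74 mm from the axis, halfway between the posts (216, 288, 0, 72 and 144 degrees counter-clockwise from the x axis), and a steel hub 24 mm across, 14 mm high. Origin on the axis at the plate's top; axes as the carousel's. Not to be touched.
- reel: Solder reel standing loosely in one of the pockets: a spool with two white flanges 47 mm across and a 34 mm thick steel-grey winding between them, 45 mm high, 0.2 kg. Origin at the centre of its underside, z up; its yaw means nothing. It has up to 3 mm of play in its pocket.
- bottle: Small white flux bottle with a cap, 38 mm across and 62 mm high, loose in a pocket. Origin at the centre of its underside. Not to be touched.
- jar: Small clear jar with a steel cap, 44 mm across and 48 mm high, loose in a pocket. Origin at the centre of its underside. Not to be touched.
- tin: Flat round steel tin, 45 mm across and 20 mm high, loose in a pocket (one of the five pockets is empty). Origin at the centre of its underside. Not to be touched.
- pliers: Pliers with blue handles lying on the bench to the robot's right of the carousel, 170 mm long, 70 mm wide, 14 mm high, jaws along own +x. Origin near the middle, at bench height. Not to be touched.
- post (a point): Top centre of one of five alike upright black finger posts on the plate's rim, 12 mm in diameter, 126 mm from the axis, rising 32 mm above the plate's top to 62 mm above the bench. They stand at 180 (this one), 252, 324, 36 and 108 degrees counter-clockwise from the carousel's own x axis. Axes as the carousel's.
Mind the look-alikes: they are no part of the job. What is shaped like the reel but brown is not meant.

How it is judged (in metres and radians):
At the end, for the whole second after the job is handed in: Reel at the front within 14 mm sideways of the line from the axis through the tab's point; carousel at rest; reel, bottle, jar and tin upright (0.15 rad) in their pockets (64 to 86 mm from the axis); pliers within 25 mm of their start (x of reel in the frame of foot below -0.05 m and y of reel in the frame of foot between -0.014 and 0.014 m and angular speed of carousel below 0.05 rad/s and angle between each of reel, bottle, jar, tin's own z axis and vertical below 0.15 rad and horizontal distance between reel and carousel between 0.064 and 0.086 m and z of each of reel, bottle, jar, tin in the frame of carousel below 0.018 m and horizontal distance between bottle and carousel between 0.064 and 0.086 m and horizontal distance between jar and carousel between 0.064 and 0.086 m and horizontal distance between tin and carousel between 0.064 and 0.086 m and distance of pliers from where it was at the start of the episode below 0.025 m); the robot touches nothing.
It fails at once if the robot touches the reel, the bottle, the jar, the tin or the pliers (more than 0.5 N) (contact force between any of the fingers, the arm and reel above 0.5 N or contact force between any of the fingers, the arm and bottle above 0.5 N or contact force between any of the fingers, the arm and jar above 0.5 N or contact force between any of the fingers, the arm and tin above 0.5 N or contact force between any of the fingers, the arm and pliers above 0.5 N).
It fails at once if the robot pushes on the pockets or the hub instead of the rim (more than 1 N) (contact force between any of the fingers, the arm and pockets above 1 N).
It fails at once if a thing on the carousel is lifted 15 mm off the plate or tipped by more than 0.4 rad (z of any of reel, bottle, jar, tin in the frame of carousel above 0.027 m or angle between any of reel, bottle, jar, tin's own z axis and vertical above 0.4 rad).
It fails at once if the carousel is handled roughly: pushed, pressed or pinched with more than 25 N, or spun faster than 3 rad/s (contact force between any of the fingers, the arm and carousel above 25 N or angular speed of carousel above 3 rad/s).
It also fails if it takes over 48 s, if anything falls off the work surface, if the arm or the gripper's body presses on something with over 40 N, if the wrist force passes 120 N, or if a joint passes its speed limit or range.

## Working session

There is one attempt and no reset: what is moved stays moved. The work goes in short steps, Python scripts to look and compute and a shell command to move; the robot and the scene stay as the last step left them, time stands still between calls to the robot, and variables do not carry over. Pictures are saved under pics/ and viewed, at most 10 in all, crops included, and the job is handed in when it is done.

```bash
mkdir -p pics; cat > h.py <<'E'
import numpy as np, cv2
from plant import read_state, vision, manip, nets
def ray(cam,u,v,z):
    p=vision.camera_params(cam);R=np.array(p["rotation"]);t=np.array(p["position"])
    d=R@np.array([(u-p["cx"])/p["fx"],(v-p["cy"])/p["fy"],1]);return t+d*(z-t[2])/d[2]
def proj(cam,P):
    p=vision.camera_params(cam);R=np.array(p["rotation"]);c=R.T@(np.array(P)-np.array(p["position"]))
    return c[0]/c[2]*p["fx"]+p["cx"],c[1]/c[2]*p["fy"]+p["cy"]
E
python3 - <<'E'
from h import *
for c in("top","side"):
    im=vision.snapshot(c);cv2.imwrite(f"pics/{c}0.png",im[:,:,::-1]);p=vision.camera_params(c);print(c,p)
    for l in("foot","carousel","reel","bottle","jar","tin","pliers","post"):
        print(l,[(round(d["score"],2),np.round(d["extent"]).tolist()) for d in nets.boxes_of(c,l)][:6])
s=read_state();print(s["clock"],s["position"],s["tool_rot"])
E
```

```text
top {'fx': 443.59378888244584, 'fy': 443.59378888244584, 'cx': 315.9841988162593, 'cy': 198.1195979411669, 'position': array([ 557.85360803,  -82.75738422, 1067.76854459]), 'rotation': array([-0.0367232 ,  0.70798275, -0.70485782,  0.02423387])}
foot [(0.61, [297.0, 293.0, 312.0, 314.0]), (0.44, [281.0, 196.0, 302.0, 217.0])]
carousel [(0.66, [236.0, 180.0, 353.0, 299.0])]
reel [(0.96, [389.0, 205.0, 415.0, 223.0]), (0.84, [280.0, 196.0, 301.0, 216.0]), (0.71, [178.0, 214.0, 203.0, 235.0]), (0.65, [296.0, 115.0, 317.0, 137.0])]
bottle [(0.6, [314.0, 216.0, 330.0, 239.0])]
jar [(0.64, [254.0, 220.0, 273.0, 239.0])]
tin [(0.84, [304.0, 254.0, 323.0, 275.0]), (0.65, [236.0, 181.0, 356.0, 302.0])]
pliers [(0.83, [439.0, 187.0, 471.0, 262.0])]
post [(0.95, [234.0, 183.0, 356.0, 300.0])]
side {'fx': 420.5560388400254, 'fy': 420.5560388400254, 'cx': 318.70239190711715, 'cy': 198.4705313907896, 'position': array([359.15086064, 397.75308141, 764.27084308]), 'rotation': array([ 0.08020947, -0.23524747,  0.91454664, -0.31910738])}
foot [(0.75, [389.0, 265.0, 417.0, 288.0])]
carousel [(0.93, [265.0, 196.0, 401.0, 314.0])]
reel [(0.61, [220.0, 181.0, 239.0, 205.0]), (0.6, [234.0, 333.0, 261.0, 364.0]), (0.59, [286.0, 212.0, 310.0, 242.0]), (0.57, [347.0, 149.0, 368.0, 173.0])]
bottle [(0.62, [325.0, 200.0, 345.0, 226.0])]
jar [(0.57, [295.0, 250.0, 318.0, 280.0])]
tin [(0.2, [284.0, 211.0, 380.0, 288.0])]
pliers [(0.63, [357.0, 123.0, 422.0, 160.0])]
post [(0.83, [261.0, 195.0, 397.0, 315.0])]
0.9 [207.90579983 562.8486183  222.64082258] [1.25481453e-05 1.75974834e-01 9.84394666e-01 7.34239567e-06]
```

View pics/top0.png

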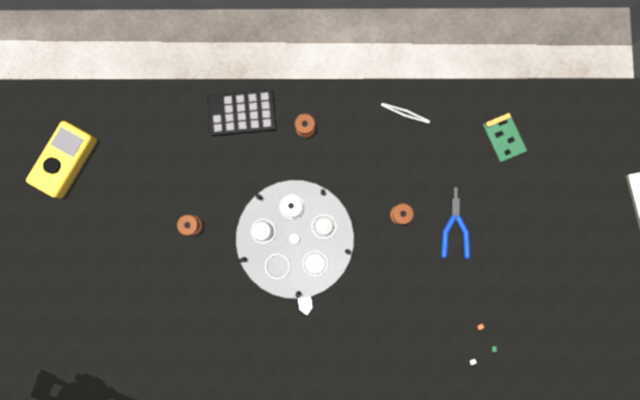

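View pics/side0.png

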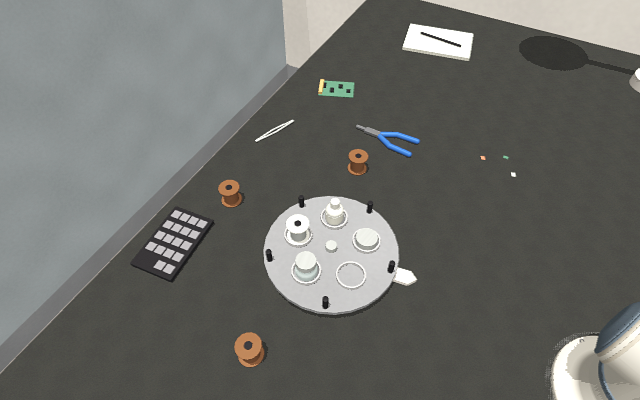

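```bash
sed -i 's/R=np.array(p\["rotation"\])/R=Q(p["rotation"])/' h.py; cat >> h.py <<'E'
from scipy.spatial.transform import Rotation as Ro
def Q(q): return Ro.from_quat(np.roll(q,-1)).as_matrix()
def bestmask(c,l): 
    r=nets.masks_of(c,l);return r
def measure():
    "fit axis (ellipse of light plate edge at z=30) and dark post tops (z=62), tab and reel, from the top camera"
    im=vision.snapshot("top");g=im.max(2)
    m=(g>110).astype(np.uint8);n,l,st,ce=cv2.connectedComponentsWithStats(m)
    k=l[240,294] if l[240,294] else l[240,284]
    return im,(l==k)
def ang(p,a): return np.degrees(np.arctan2(p[1]-a[1],p[0]-a[0]))
E
python3 - <<'E'
from h import *
im,m=measure()
# hull of plate without tab: open to drop the tab
mo=cv2.morphologyEx(np.pad(m.astype(np.uint8),0),cv2.MORPH_CLOSE,np.ones((9,9)));mo=cv2.morphologyEx(mo,cv2.MORPH_OPEN,cv2.getStructuringElement(2,(41,41)))
c=max(cv2.findContours(mo,0,1)[0],key=len)[:,0]
P=np.array([ray("top",u,v,30)[:2] for u,v in c])
A=np.c_[2*P,np.ones(len(P))];s=np.linalg.lstsq(A,(P**2).sum(1),rcond=None)[0];ax=s[:2];print("axis",ax,"r",np.sqrt(s[2]+ax@ax))
dark=((im.max(2)<60)).astype(np.uint8)
n,l,st,ce=cv2.connectedComponentsWithStats(dark)
# posts: dark in annulus 105..132 at z~46
vv,uu=np.mgrid[170:315,220:370]
W=np.array([ray("top",u,v,50)[:2] for u,v in zip(uu.ravel(),vv.ravel())]);r=np.hypot(*(W-ax).T)
d=dark[vv.ravel(),uu.ravel()]*(r<131)*(r>108);mm=np.zeros((400,640),np.uint8);mm[vv.ravel(),uu.ravel()]=d
n,l,st,ce=cv2.connectedComponentsWithStats(mm)
for i in range(1,n):
    if st[i,4]>5: p=ray("top",*ce[i],50);print("post",st[i,4],ce[i],p[:2],np.hypot(*(p[:2]-ax)),ang(p,ax))
for l,z in(("reel",55),("tin",45),("jar",70),("bottle",80),("foot",10)):
    for d in nets.masks_of("top",l)[:5]:
        v,u=np.nonzero(d["mask"]);p=ray("top",u.mean(),v.mean(),z);print(l,round(d["score"],2),p[:2],"r",np.hypot(*(p[:2]-ax)),"ang",ang(p,ax))
w=im.min(2);v,u=np.nonzero((w[297:320,290:325]>200));v+=297;u+=290;T=np.array([ray("top",a,b,10)[:2] for a,b in zip(u,v)]);print("tab",T.mean(0),ang(T.mean(0),ax),T[T[:,0].argmin()],ang(T[T[:,0].argmin()],ax))
cv2.imwrite("pics/crop.png",cv2.resize(im[165:325,215:375,::-1],None,fx=3.5,fy=3.5,interpolation=2))
E
```

```text
axis [553.15048991 -14.29681148] r 137.2226043296688Traceback (most recent call last):
  File "<stdin>", line 12, in <module>
  File "h.py", line 4, in ray
    p=vision.camera_params(cam);R=Q(p["rotation"]);t=np.array(p["position"])
ValueError: time passes only in moves, steps and waits
```

```bash
cat > h.py <<'E'
import numpy as np, cv2
from plant import read_state, vision, manip, nets
from scipy.spatial.transform import Rotation as Ro
C={c:vision.camera_params(c) for c in("top","side")}
def Q(q): return Ro.from_quat(np.roll(q,-1)).as_matrix()
def ray(cam,u,v,z):
    p=C[cam];t=np.array(p["position"]);u=np.asarray(u,float);v=np.asarray(v,float)
    d=np.stack([(u-p["cx"])/p["fx"],(v-p["cy"])/p["fy"],np.ones_like(u)],-1)@Q(p["rotation"]).T
    return (t+d*((z-t[2])/d[...,2:]))[...,:2]
def ang(p,a): return np.degrees(np.arctan2(p[1]-a[1],p[0]-a[0]))
def posts(im,ax):
    vv,uu=np.mgrid[0:400,0:640];r=np.hypot(*np.moveaxis(ray("top",uu,vv,50)-ax,-1,0))
    mm=((im.max(2)<60)&(r<131)&(r>106)).astype(np.uint8)
    n,l,st,ce=cv2.connectedComponentsWithStats(mm)
    for i in range(1,n):
        if st[i,4]>5: p=ray("top",*ce[i],50);print("post",st[i,4],np.round(ce[i]),np.round(p),np.hypot(*(p-ax)).round(1),ang(p,ax).round(1))
def things(ax,ls=(("reel",55),("tin",45),("jar",70),("bottle",80))):
    for l,z in ls:
        for d in nets.masks_of("top",l)[:5]:
            v,u=np.nonzero(d["mask"]);p=ray("top",u.mean(),v.mean(),z);print(l,round(d["score"],2),p.round(),"r",np.hypot(*(p-ax)).round(1),"ang",ang(p,ax).round(1))
E
cat > m.py <<'E'
from h import *
im=vision.snapshot("top");ax=np.array([553.2,-14.3])
posts(im,ax);things(ax)
w=im.min(2);v,u=np.nonzero((w[297:320,290:325]>200));T=ray("top",u+290,v+297,10);t=T[T[:,0].argmin()]
print("tab",T.mean(0),ang(T.mean(0),ax),t,np.hypot(*(t-ax)),ang(t,ax))
cv2.imwrite("pics/crop.png",cv2.resize(im[165:325,215:375,::-1],None,fx=3.5,fy=3.5,interpolation=2))
print(read_state()["clock"])
E
python3 m.py
```

```text
reel 0.98 [583. 227.] r 243.5 ang 83.0
reel 0.65 [815. -36.] r 263.0 ang -4.8
reel 0.63 [626.  -7.] r 73.7 ang 5.9
reel 0.56 [ 609. -259.] r 251.0 ang -77.2
tin 0.63 [497. -61.] r 73.5 ang -140.2
jar 0.71 [570.  57.] r 72.8 ang 77.0
bottle 0.6 [581. -82.] r 72.9 ang -67.8
bottle 0.28 [549. -16.] r 4.5 ang -154.3
tab [399.6289045  -38.10445262] -171.1889271538246 [376.79759806 -41.84331928] 178.5397486437896 -171.12554140333734
1.2
```

View pics/crop.png

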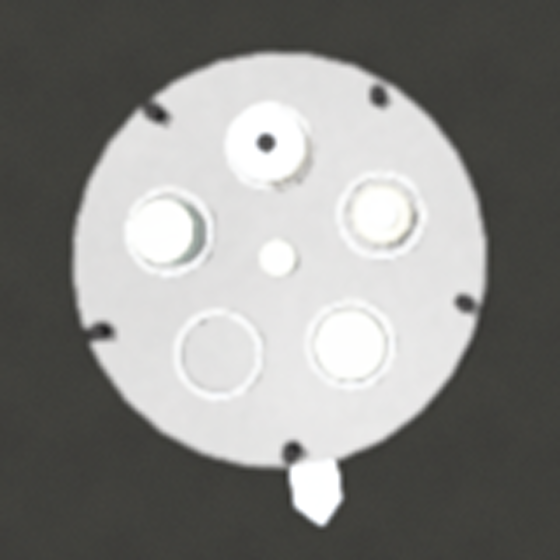

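```bash
python3 -m inch '[0,0,0,0.027,-0.037,0,0, 0,0,0,0.055,-0.075,0,0, 0,0,0,0.082,-0.112,0,0, 0,0,0,0.11,-0.149,0,0, 0,0,0,0.137,-0.187,0,0, 0,0,0,0.165,-0.224,0,0, 0,0,0,0.192,-0.261,0,0, 0,0,0,0.22,-0.299,0,0]'
```

```text
clock: 2.0
position: [428.6, 262.3, 222.9]
tool_rot: [0.0, 0.176, 0.984, 0.0]
contact_force: [0.2, 0.1, 0.0]
opening: 27.6
finger_force: 0.0
```

```bash
python3 -m inch '[0,0,0,0.027,-0.037,-0.02,0, 0,0,0,0.055,-0.075,-0.04,0, 0,0,0,0.082,-0.112,-0.06,0, 0,0,0,0.1095,-0.149,-0.08,0, 0,0,0,0.1095,-0.149,-0.1,0, 0,0,0,0.1095,-0.149,-0.11,0, 0,0,0,0.1095,-0.149,-0.11,0]'
```

```text
clock: 2.7
position: [536.3, 115.0, 110.9]
tool_rot: [-0.002, 0.176, 0.984, -0.0]
contact_force: [0.5, 0.6, 0.1]
opening: 0.6
finger_force: 0.0
```

```bash
python3 -m inch '[0,0,0,0,0,-0.02,0, 0,0,0,0,0,-0.04,0, 0,0,0,0,0,-0.06,0, 0,0,0,0,0,-0.071,0, 0,0,0,0,0,-0.071,0]'; python3 - <<'E'
from h import *
im=vision.snapshot("side");cv2.imwrite("pics/s1.png",cv2.resize(im[170:340,230:420,::-1],None,fx=3,fy=3,interpolation=2))
c=np.array([553.2,-14.3])
for a in range(97,300,7):
    p=c+130*np.array([np.cos(np.radians(a)),np.sin(np.radians(a))]);print(a,(p-[537.4,114.8]).round(1))
E
```

```text
clock: 3.2
position: [536.5, 115.6, 41.0]
tool_rot: [-0.001, 0.175, 0.985, -0.0]
contact_force: [0.7, -0.3, -0.4]
opening: 0.2
finger_force: 0.0
97 [-0.  -0.1]
104 [-15.6  -3. ]
111 [-30.8  -7.7]
118 [-45.2 -14.3]
125 [-58.8 -22.6]
132 [-71.2 -32.5]
139 [-82.3 -43.8]
146 [-92.  -56.4]
153 [-100.   -70.1]
160 [-106.4  -84.6]
167 [-110.9  -99.9]
174 [-113.5 -115.5]
181 [-114.2 -131.4]
188 [-112.9 -147.2]
195 [-109.8 -162.7]
202 [-104.7 -177.8]
209 [ -97.9 -192.1]
216 [ -89.4 -205.5]
223 [ -79.3 -217.8]
230 [ -67.8 -228.7]
237 [ -55.  -238.1]
244 [ -41.2 -245.9]
251 [ -26.5 -252. ]
258 [ -11.2 -256.3]
265 [   4.5 -258.6]
272 [  20.3 -259. ]
279 [  36.1 -257.5]
286 [  51.6 -254.1]
293 [  66.6 -248.8]
```

View pics/s1.png

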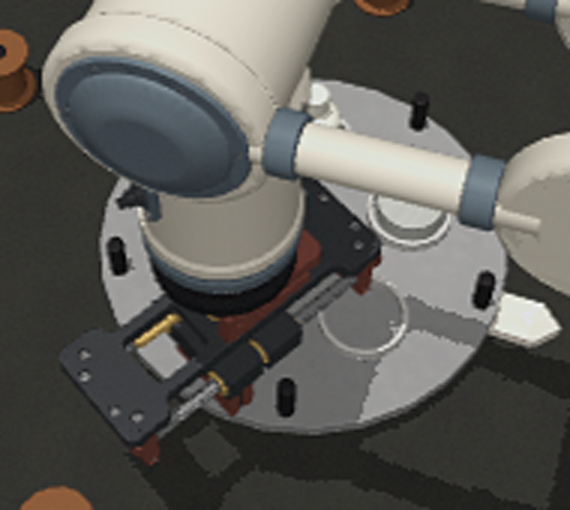

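```bash
python3 -m inch '[0,0,0,-0.004,-0.0005,0,0, 0,0,0,-0.008,-0.001,0,0, 0,0,0,-0.012,-0.002,0,0, 0,0,0,-0.0156,-0.003,0,0, 0,0,0,-0.0195,-0.004,0,0, 0,0,0,-0.0233,-0.0052,0,0, 0,0,0,-0.027,-0.0064,0,0, 0,0,0,-0.0308,-0.0077,0,0]'
python3 -m inch '[0,0,0,-0.0073,-0.0031,0,0, 0,0,0,-0.0144,-0.0066,0,0, 0,0,0,-0.0213,-0.0105,0,0, 0,0,0,-0.028,-0.0149,0,0, 0,0,0,-0.0344,-0.0196,0,0, 0,0,0,-0.0404,-0.0248,0,0, 0,0,0,-0.0461,-0.0303,0,0, 0,0,0,-0.0515,-0.0361,0,0]'
```

```text
clock: 4.05
position: [506.3, 107.0, 41.6]
tool_rot: [0.0, 0.176, 0.984, 0.0]
contact_force: [2.1, 1.0, 0.0]
opening: 0.4
finger_force: 0.4
clock: 4.85
position: [454.6, 70.6, 41.7]
tool_rot: [0.0, 0.176, 0.984, 0.0]
contact_force: [1.0, 0.5, -1.5]
opening: 0.3
finger_force: 0.5
```

```bash
python3 -m inch '[0,0,0,-0.0051,-0.0061,0,0, 0,0,0,-0.0097,-0.0126,0,0, 0,0,0,-0.0139,-0.0193,0,0, 0,0,0,-0.0177,-0.0263,0,0, 0,0,0,-0.0211,-0.0334,0,0, 0,0,0,-0.0241,-0.0408,0,0, 0,0,0,-0.0266,-0.0484,0,0, 0,0,0,-0.0286,-0.0561,0,0]'
python3 -m inch '[0,0,0,-0.0016,-0.0078,0,0, 0,0,0,-0.0026,-0.0156,0,0, 0,0,0,-0.0032,-0.0235,0,0, 0,0,0,-0.0033,-0.0315,0,0, 0,0,0,-0.0029,-0.0394,0,0, 0,0,0,-0.002,-0.0473,0,0, 0,0,0,-0.0007,-0.0551,0,0, 0,0,0,0.0011,-0.0628,0,0]'
python3 - <<'E'
from h import *
im=vision.snapshot("side");cv2.imwrite("pics/s2.png",im[:,:,::-1])
E
```

```text
clock: 5.65
position: [426.3, 14.3, 41.7]
tool_rot: [0.0, 0.176, 0.984, 0.0]
contact_force: [0.8, 1.7, -0.0]
opening: 0.8
finger_force: 0.7
clock: 6.45
position: [427.4, -48.5, 41.5]
tool_rot: [-0.0, 0.176, 0.984, -0.0]
contact_force: [0.0, 0.9, 0.9]
opening: 0.1
finger_force: 0.4
```

View pics/s2.png

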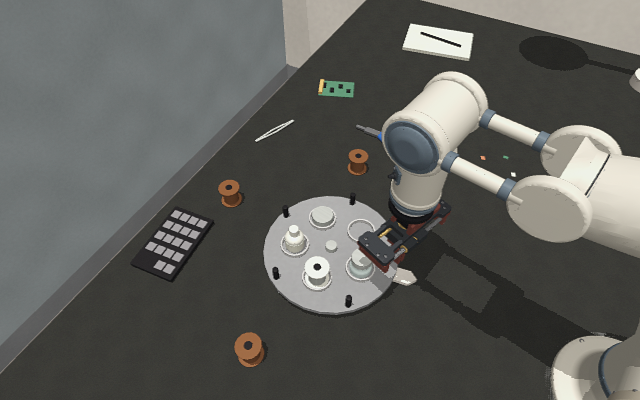

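```bash
python3 -m inch '[0,0,0,0.0023,-0.0076,0,0, 0,0,0,0.0051,-0.0151,0,0, 0,0,0,0.0083,-0.0223,0,0, 0,0,0,0.0119,-0.0294,0,0, 0,0,0,0.016,-0.0362,0,0, 0,0,0,0.0204,-0.0428,0,0, 0,0,0,0.0253,-0.0491,0,0, 0,0,0,0.0305,-0.0551,0,0]'
python3 -m inch '[0,0,0,0.0055,-0.0056,0,0, 0,0,0,0.0115,-0.0109,0,0, 0,0,0,0.0177,-0.0158,0,0, 0,0,0,0.0243,-0.0203,0,0, 0,0,0,0.0311,-0.0244,0,0, 0,0,0,0.0381,-0.0281,0,0, 0,0,0,0.0454,-0.0313,0,0, 0,0,0,0.0528,-0.0342,0,0]'
python3 - <<'E'
from h import *
ax=np.array([553.2,-14.3]);im=vision.snapshot("top");things(ax);cv2.imwrite("pics/t2.png",cv2.resize(im[150:340,200:420,::-1],None,fx=3,fy=3,interpolation=2))
E
```

```text
clock: 7.3
position: [458.5, -103.5, 41.6]
tool_rot: [-0.0, 0.176, 0.984, 0.0]
contact_force: [-0.9, 1.5, -0.1]
opening: 0.7
finger_force: 0.4
clock: 8.1
position: [511.5, -137.3, 41.6]
tool_rot: [-0.0, 0.176, 0.984, 0.0]
contact_force: [-1.5, 2.4, -0.4]
opening: 0.3
finger_force: 0.6
reel 0.89 [ 610. -258.] r 250.6 ang -77.0
reel 0.8 [487.  23.] r 75.5 ang 150.5
reel 0.73 [582. 227.] r 243.1 ang 83.1
reel 0.7 [814. -37.] r 261.9 ang -4.9
tin 0.81 [626.  -4.] r 73.0 ang 7.8
jar 0.58 [493. -50.] r 70.2 ang -149.7
bottle 0.54 [566.  55.] r 70.8 ang 79.5
```

View pics/t2.png

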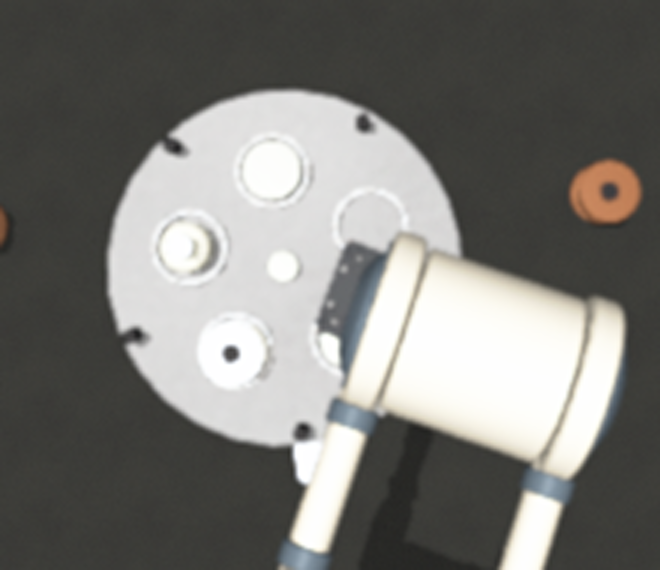

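```bash
python3 -m inch '[0,0,0,0.0076,-0.0023,0,0, 0,0,0,0.0153,-0.0043,0,0, 0,0,0,0.0231,-0.0056,0,0, 0,0,0,0.031,-0.0066,0,0, 0,0,0,0.0389,-0.0069,0,0, 0,0,0,0.0468,-0.007,0,0, 0,0,0,0.0547,-0.0064,0,0, 0,0,0,0.0626,-0.0055,0,0]'
python3 -m inch '[0,0,0,0.0078,0.0015,0,0, 0,0,0,0.0125,0.0025,0,0, 0,0,0,0.0165,0.0037,0,0, 0,0,0,0.019,0.0044,0,0, 0,0,0,0.019,0.0044,0,0]'
python3 - <<'E'
from h import *
ax=np.array([553.2,-14.3]);im=vision.snapshot("top");things(ax)
E
```

```text
clock: 9.15
position: [574.1, -142.8, 41.6]
tool_rot: [-0.0, 0.176, 0.984, -0.0]
contact_force: [-0.9, -0.1, 0.3]
opening: 0.9
finger_force: 0.4
clock: 9.65
position: [592.9, -138.1, 41.7]
tool_rot: [0.0, 0.176, 0.984, 0.0]
contact_force: [-0.5, -0.9, -0.2]
opening: 0.3
finger_force: 0.0
reel 0.94 [583. 226.] r 242.3 ang 83.0
reel 0.64 [481. -17.] r 72.2 ang -178.0
reel 0.52 [ 611. -278.] r 269.7 ang -77.5
tin 0.51 [606.  38.] r 74.8 ang 44.7
jar 0.64 [537. -91.] r 78.8 ang -101.7
bottle 0.8 [521.  49.] r 71.1 ang 116.5
bottle 0.43 [483. -18.] r 70.2 ang -176.9
```

```bash
python3 -m inch '[0,0,0,-0.006,-0.003,0,0, 0,0,0,-0.01,-0.006,0,0, 0,0,0,-0.01,-0.006,0.03,0, 0,0,0,-0.01,-0.006,0.07,0, 0,0,0,-0.01,-0.006,0.11,0, 0,0,0,-0.01,-0.046,0.15,0, 0,0,0,-0.01,-0.09,0.17,0, 0,0,0,-0.01,-0.13,0.17,0]'
python3 -m inch '[0,0,0,-0.02,-0.04,0,0, 0,0,0,-0.04,-0.08,0,0, 0,0,0,-0.06,-0.12,0,0, 0,0,0,-0.06,-0.12,0,0]'
python3 - <<'E'
from h import *
ax=np.array([553.2,-14.3]);im=vision.snapshot("top");things(ax);cv2.imwrite("pics/t3.png",cv2.resize(im[150:340,200:420,::-1],None,fx=3,fy=3,interpolation=2))
E
```

```text
clock: 10.7
position: [583.2, -270.1, 217.3]
tool_rot: [0.004, 0.175, 0.984, -0.001]
contact_force: [1.2, 0.6, 0.2]
opening: 0.6
finger_force: 0.0
clock: 11.1
position: [518.9, -393.2, 211.1]
tool_rot: [-0.001, 0.179, 0.984, -0.001]
contact_force: [-0.2, 0.6, -0.1]
opening: 0.5
finger_force: 0.0
reel 0.86 [815. -37.] r 262.5 ang -4.9
reel 0.8 [479. -22.] r 74.5 ang -174.4
reel 0.79 [583. 227.] r 242.8 ang 83.1
reel 0.79 [ 610. -258.] r 250.6 ang -76.9
reel 0.59 [405. -40.] r 150.3 ang -170.0
tin 0.82 [606.  40.] r 75.9 ang 45.9
tin 0.3 [404. -40.] r 151.5 ang -170.3
tin 0.18 [572.  -4.] r 22.0 ang 29.2
jar 0.55 [540. -86.] r 72.8 ang -100.6
bottle 0.64 [522.  51.] r 72.3 ang 115.8
```

View pics/t3.png

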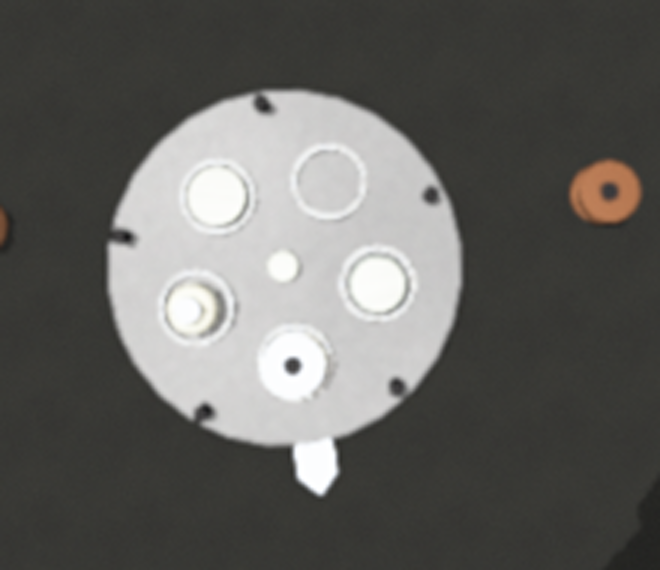

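```bash
python3 -c "
from h import *
print(manip.sign_off())"
```

```text
the job is handed in; nothing more can be done
None
```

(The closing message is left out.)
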